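# Index the model turntable and hover the rock spire over its plinth

### The arm

A 6-joint arm with a two-finger parallel gripper is mounted at the origin on the work surface. World frame = base frame: x ahead of the robot, y to its left, z up, the work surface at z = 0. Lengths are in mm, angles in rad, forces in N, time in s.
With the tool pointing down it reaches from about 250 to 725 mm from the base axis. Payload 4 kg.
Tool frame: the origin (TCP) lies at the very end of the fingers, on their centre line; the grasp point (between the pads) lies 19 mm behind it (bot.grasp_offset is the distance from the TCP to the grasp point, in mm); z points along the fingers, y is the line along which they close (so a half turn about z gives the same grasp; the last joint's range is limited). The gripper opens to 85 mm and grips with 20 to 120 N. Pads are 22 mm wide; open, the fingers measure 114 mm over their backs; the gripper's body (76 mm by 85 mm) begins 54 mm behind the grasp point. The pads swing forward as they close: fully open they stand 13 mm farther back than shut.
Start: joints at [-1.115, 0.241, 0.005, 1.335, 0, 1.571], TCP at [220.089, -448.955, 231.306] pointing down, gripper open.
Joint ranges: [-2.72, 2.72], [-1.05, 1.87], [-1.09, 1.28], [-1.99, 2.15], [-1.42, 1.44], [-3.14, 3.14]. Speed limits (rad/s): [2.79, 2.79, 3.14, 3.14, 3.14, 3.14].

### API

Orientations are given as a rotation vector (axis times angle).
In Python, from plant import monitor, eyes, job, spotter, bot gives the robot as it stands.
- The arm moves only by the tool jog_arm, never from a script. Its argument "deltas" is a list that holds one entry, the list of rows, each a list of 7 numbers: the turn, a rotation vector about the tool's x, y, z normalised to -1 to 1, where 1 is 45 degrees, then the shift along the tool's x, y, z normalised to -1 to 1, where 1 is 0.1 m, then the opening, from 0 (shut) to 1 (fully open). A call has 1 to 12 rows; each row is the pose to reach, as a shift and turn from the pose commanded when the call began, along the tool's axes at that moment; what a row does not reach only later rows make up. A row lasts 1/8 s, in which the tool goes at most 62.5 mm and 10.7 degrees, less where a joint would pass 70% of its speed; a pose out of reach is approached as far as the arm can. A call with a number of a shift or a turn outside -1 to 1 is refused whole. A call with a gripper value outside its range is refused whole. The fingers move at their own pace and stop on an object; "grip_force" is the grip in N (left out, the last holds). Time passes only in rows, so rows that repeat a pose let the fingers close. It gives the time, the measured TCP pose, the force, the opening and the grip force at its end, in the units of the state.
- monitor.sense(): the state, without advancing time (a new reading comes with each control period).
- eyes.grab_frame(name): name is "side" or "top" or "wrist"; returns the picture (420x560x3 uint8, red, green, blue); there is no depth.
- eyes.get_calibration(name): a dict with "camera_matrix" (3x3 intrinsics, pixels), "k1" (the pictures are not rectified: a ray, as slopes to the right and down, at radius r is drawn at 1 + k1 r^2 times it, then the intrinsics apply), "R" (3x3) and "t" (3): a world point X has camera coordinates R X + t. Camera axes: x right, y down, z forward; pixel columns grow to the right and rows downward; lengths in mm; the calibration is good to about 2 mm. A picture is of the moment at which its call begins: read the wrist's pose just before it. get_calibration takes no time and is no camera call; for the wrist camera it gives the pose at the moment of the call.
- job.finish_job(): hands the job in; it is judged then, once.
Trained networks look in the newest picture that a camera, given by its name, has taken for a name from the list of things; names that differ only in an ending like _2 or _b are one class to them, and where a whole thing is asked for, a point or a joint stands for the part that bears it (a point fixed in the world has none). Each returns a list of dicts, best first, with "p" (0 to 1); they miss things now and then, are a little off and sometimes report something else, mostly with a low value. They report only what shows in the picture. A call takes as long as a camera call. They do not tell look-alikes from the thing itself.
- spotter.look_for(query, camera): "at" ([column, row] in pixels, amid what is visible of it).
The state is a dict: "time": time; "qpos": joint angles; "joint_vel": joint speeds; "effort": joint torques, N m; "position": TCP position; "eef_rot": TCP orientation; "wrist_force": force on the tool from outside, world axes, zero at the start; "torque": the same for the moment, N m; "grip_width": finger opening in mm; "finger_force": force on a finger pad.
Only numpy, scipy, OpenCV 4.12 (cv2) and the standard library are available. Lean on these libraries where they do the work, as an engineer would, in place of code of your own. Each camera call takes 0.05 s, during which the arm holds its last target. There are 200 camera calls.

### The job

I am checking the fit of a plaster rock spire before it is glued to the model. First turn the black knob on the grey positioner until the turntable's pointer sits on the white mark; then pick up the tall spire with the oblong plywood foot, carry it over the plaster ridge without touching the ridge, and bring it upright above the oblong plywood plinth on the turntable, its foot lined up with the plinth's outline. Never let it touch the plinth: finish while still holding it still in the gripper, about a centimetre above, with the pointer still on the mark and everything else left where it stood.

Things in the scene. Friction and masses are not known exactly. Their poses are not given: they have to be found in the camera images.
- stage: Grey fixed base plate of the rotary positioner, 230 (x) x 340 (y) x 25 mm high. Origin: centre of its underside. In its frame the turntable's axis stands at (0, -90) mm and the knob's axis at (0, +90) mm. The white mark is an 10 mm wide stripe on its top, 87 to 113 mm from the turntable's axis in the plate's +x direction. Between turntable and knob lies a low belt cover, top at 33 mm.
- turntable (a joint): Angle of the aluminium turntable (disc 140 mm across, top 41 mm above the table) in rad, counter-clockwise from above. 0: its brass pointer (a slim bar along its own +x, tip 100 mm from the axis) is centred on the white mark. It starts between -0.65 and -0.25. Driven only by the knob: it turns a quarter as far, in the same direction, without slip.
- pad (a point): Centre of the top face of the oblong plywood plinth on the turntable, 66 mm above the table. The plinth is 70 mm along this frame's x, 46 mm along its y, 25 mm high, and turns with the turntable; with the pointer on the mark its x is the plate's x.
- knob (a joint): Angle of the knob in rad, counter-clockwise from above; 4 times the turntable's angle, 0 at the mark. Stops at +-3.2. Light friction (about 0.06 N m); it stays where it is left.
- knob_grip (a point): Point on the knob's vertical axis at the height to grip, 53 mm above the table. The knob is a black ribbed upright cylinder, 36 mm in diameter, from 31 to 65 mm above the table; nothing near it is as high.
- spire: The loose rock spire, 0.17 to 0.35 kg, 120 mm tall: a plywood foot 70 (x) x 46 (y) x 8 mm, rough plaster layers up to 68 mm, and on top a smooth upright plaster block 36 mm along x, 28 mm along y, from 68 to 120 mm height, by which to grip it (close along its y). Origin: centre of the foot's underside; z up. Its half turn about z makes no difference.
- ridge: Fixed plaster ridge of stacked layers between the castings and the positioner, about 300 mm along its x, up to 80 mm wide along y at the bottom, about 45 mm at the crest, at most 125 mm high. Origin: centre of its underside.
- stump: Another casting, leave alone: round plywood foot 60 mm across, 64 mm tall, loose. Origin: centre of underside.
- ledge: Another casting, leave alone: square foot 50 mm, squat, 46 mm tall, loose. Origin: centre of underside.
- paint_jar: Bystander: orange jar 52 mm across, 85 mm tall. Origin: centre of underside.
- brush: Bystander: brush lying on the table beyond the ridge and the positioner. Origin: underside, about mid-length.
- spatula: Bystander: spatula lying on the table to the right of the castings. Origin: underside, about mid-length.
Things that resemble listed ones, but are neither listed nor needed, are in the scene too. What is shaped like the spire but green or purple is not meant.

How it is judged:
By the outcome, as a careful person would: the job done as asked, in the order asked, and still so for the second after the job is handed in, while the arm keeps its last pose, push and grip.
It also fails if it takes over 72 s, if anything falls off the work surface, if the arm or the gripper's body presses on something with over 40 N, if the wrist force passes 120 N, or if a joint passes its speed limit or range.

## Working session

There is one attempt and no reset: what is moved stays moved. The work goes in short steps, Python scripts to look and compute and a tool call to move; the robot and the scene stay as the last step left them, time stands still between calls to the robot, and variables do not carry over. Pictures are saved under pics/ and viewed, at most 10 in all, crops included, and the job is handed in when it is done.

Besides the shell and the picture viewer there is one more tool, called after "Request:" as name(argument=value, ...) on one line, values as JSON. jog_arm: Moves the arm, as the interface text tells. Scaled input: -1 to 1 covers 0.1 m each way for a shift and 45 degrees each way for a turn. Its arguments: {"type":"object","properties":{"deltas":{"type":"array","items":{"type":"array","items":{"type":"array","items":{"type":"number","minimum":-1,"maximum":1}}}},"grip_force":{"type":"number"}},"required":["deltas"]}

```bash
mkdir -p pics; ls; cat > h.py <<'E'
import numpy as np, cv2
from scipy.spatial.transform import Rotation as Rn
from plant import monitor, eyes, job, spotter, bot
def save(im,n): cv2.imwrite('pics/'+n,cv2.cvtColor(im,cv2.COLOR_RGB2BGR))
def ray(c,px):
    K=np.array(c['camera_matrix']);k=c['k1'];R=np.array(c['R']);t=np.array(c['t'])
    d=np.array([(px[0]-K[0,2])/K[0,0],(px[1]-K[1,2])/K[1,1]]);u=d.copy()
    for _ in range(20): u=d/(1+k*(u@u))
    return -R.T@t, R.T@np.array([u[0],u[1],1])
def onz(c,px,z):
    o,d=ray(c,px); return o+d*(z-o[2])/d[2]
def proj(c,X):
    K=np.array(c['camera_matrix']);p=np.array(c['R'])@np.array(X,float)+np.array(c['t'])
    u=p[:2]/p[2];u=u*(1+c['k1']*(u@u));return np.array([K[0,0]*u[0]+K[0,2],K[1,1]*u[1]+K[1,2]])
def state():
    s=monitor.sense();return s
E
python3 - <<'E'
from h import *
np.set_printoptions(precision=1,suppress=True)
ims={}
for n in ('top','side','wrist'):
    im=eyes.grab_frame(n);save(im,n+'0.png');c=eyes.get_calibration(n)
    o=-np.array(c['R']).T@np.array(c['t']);print(n,o,np.array(c['R'])[2],c['camera_matrix'][0][0],c['k1'])
for q in ('spire','knob','pad','turntable','stage','ridge','stump','ledge','paint_jar'):
  for n in ('top','side'):
    for r in spotter.look_for(q,n)[:4]: print(q,n,np.round(r['at']),round(r['p'],2))
print(state()['time'])
E
```

```text
pics
top [ 368.8  -35.1 1383.4] [ 0.1 -0.  -1. ] 505.126088171678 -0.06852363487148008
side [-134.9  985.9  925.8] [ 0.4 -0.7 -0.6] 518.2093604164962 0.0592493756852164
wrist [ 292.9 -414.1  373.2] [-0.3 -0.1 -0.9] 378.0404212404049 -0.0004877085032844023
spire top [419. 310.] 0.8
spire top [355. 282.] 0.77
spire top [427. 134.] 0.7
spire top [349. 181.] 0.69
spire side [370. 197.] 0.91
spire side [370. 170.] 0.78
spire side [289. 172.] 0.76
spire side [283. 139.] 0.66
knob side [186. 288.] 0.56
pad top [210. 214.] 0.57
pad side [249. 253.] 0.94
pad side [191. 290.] 0.66
turntable top [214. 217.] 0.97
turntable side [248. 252.] 0.77
stage top [182. 214.] 0.93
stage top [348. 180.] 0.69
stage side [227. 280.] 0.78
ridge top [291. 204.] 0.89
ridge top [347. 181.] 0.66
ridge side [278. 206.] 0.89
stump top [393. 216.] 0.9
stump side [330. 175.] 0.85
ledge top [357. 240.] 0.82
ledge side [338. 192.] 0.89
paint_jar top [333. 139.] 0.61
paint_jar side [249. 170.] 0.84
1.05
```

```bash
python3 - <<'E'
import cv2
a=cv2.imread('pics/top0.png');b=cv2.imread('pics/side0.png')
a=cv2.resize(a[100:340,100:480],None,fx=2.1,fy=2.1,interpolation=cv2.INTER_CUBIC)
cv2.imwrite('pics/top0c.png',a)
b=cv2.resize(b[90:350,120:460],None,fx=2.3,fy=2.3,interpolation=cv2.INTER_CUBIC)
cv2.imwrite('pics/side0c.png',b)
E
```

```text
(no output)
```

View pics/top0c.png

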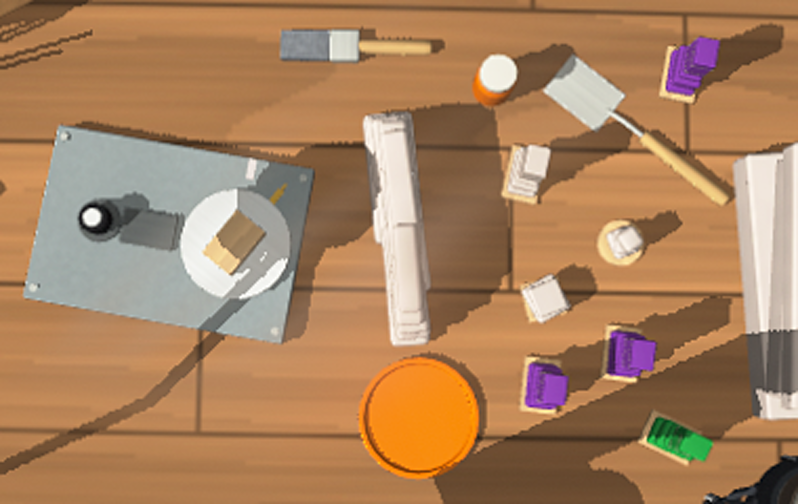

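View pics/side0c.png

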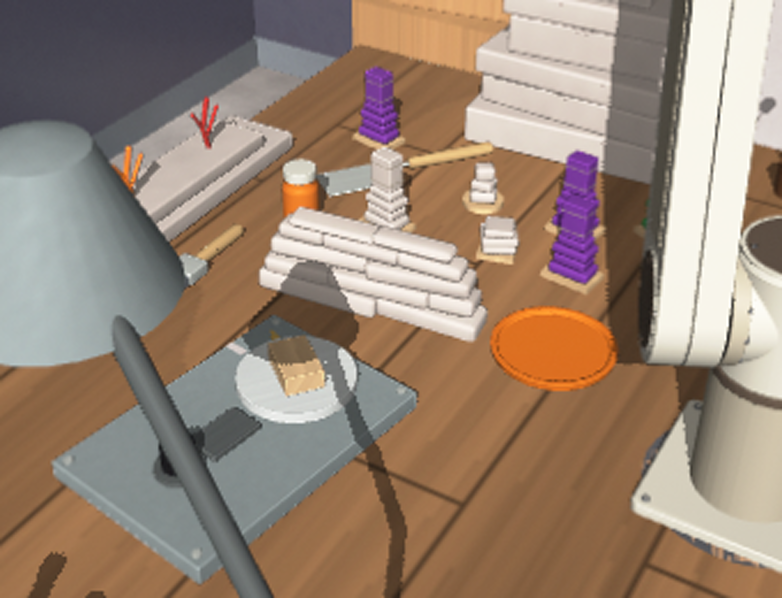

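The top view (2.1x crop of 100:480, 100:340) shows the positioner at left: black knob at crop (97,217), plinth at (232,243), pointer at (280,192) and white mark at (254,168). The ridge is at (400,230).

Spire-shaped candidates at full-image pixels: white (351,181), purple (428,133), (359,283) and (400,268), green (422,308). Only the white one at (351,181) is uncoloured plaster, tall and on an oblong foot. The stump (393,216) and ledge (357,240) are squat. I'll check the white one in an enlarged crop with a projected model.

```bash
cat >> h.py <<'E'
def box(x0,x1,y0,y1,z): return np.array([[x0,y0,z],[x1,y0,z],[x1,y1,z],[x0,y1,z]],float)
def place(P,x,y,a): 
    c,s=np.cos(a),np.sin(a);P=np.asarray(P,float);return np.c_[x+c*P[:,0]-s*P[:,1],y+s*P[:,0]+c*P[:,1],P[:,2]]
E
python3 - <<'E'
from h import *
from scipy.optimize import least_squares
np.set_printoptions(precision=1,suppress=True)
c=eyes.get_calibration('top');im=cv2.imread('pics/top0.png')
f=lambda p:(100+p[0]/2.1,100+p[1]/2.1)
# plate: order +x+y, +x-y, -x-y, -x+y corners at z=25
cr=[(62,125),(314,170),(283,343),(24,298)]
W=np.array([onz(c,f(p),25) for p in cr]);print(W)
M=np.array([[115,170,25],[115,-170,25],[-115,-170,25],[-115,170,25]])
r=least_squares(lambda v:(place(M,*v)-W).ravel(),[W[:,0].mean(),W[:,1].mean(),0]);print('plate',r.x[:2],np.degrees(r.x[2]),r.fun.round(1));v=r.x
print('knob',place([[0,90,53],[0,-90,66],[100,-90,41]],*v), 'knobtop px->',onz(c,f((96,217)),65))
tip=onz(c,f((283,187)),43);ax=place([[0,-90,41]],*v)[0];print('tip',tip,np.degrees(np.arctan2(tip[1]-ax[1],tip[0]-ax[0])-v[2]),np.hypot(*(tip-ax)[:2]))
print('ridge ends z125',onz(c,f((390,115)),100),onz(c,f((410,340)),100))
# spire: segment foot/top by hand
for n,p,z in (('blocktop',(538,161),120),('foot',(521,172),8),('stump',(622,243),40),('ledge',(546,298),40),('jar',(497,75),85),('green',(670,437),8),('purpR',(678,75),8)): print(n,onz(c,f(p),z))
x0,y0=325,150;s=9
z=cv2.resize(im[y0:y0+64,x0:x0+60],None,fx=s,fy=s,interpolation=cv2.INTER_CUBIC)
cv2.imwrite('pics/sp.png',z)
E
```

```text
[[641.4 364.   25. ]
 [586.8  34.3  25. ]
 [363.5  69.5  25. ]
 [415.5 403.4  25. ]]
plate [501.8 217.8] -9.21879412774821 [ 1.2  3.2  0.   1.2 -2.7  0.  -2.4 -1.   0.  -0.   0.6  0. ]
knob [[516.2 306.7  53. ]
 [487.4 129.   66. ]
 [586.1 113.   41. ]] knobtop px-> [516.9 304.1  65. ]
tip [561.4  72.5  43. ] -28.12957349387783 93.1493766699616
ridge ends z125 [644.7 -61.5 100. ] [369.5 -89.2 100. ]
blocktop [ 587.1 -241.   120. ]
foot [ 591.4 -236.7    8. ]
stump [ 496.5 -362.2   40. ]
ledge [ 424.9 -264.2   40. ]
jar [ 701.4 -195.3   85. ]
green [ 248.1 -431.6    8. ]
purpR [ 726.5 -448.2    8. ]
```

View pics/sp.png

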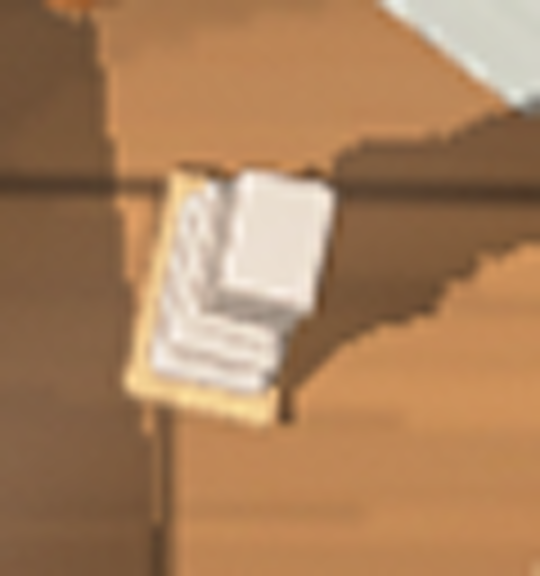

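The crop confirms it: white plaster, smooth block on top, oblong plywood foot with corners at crop (127,385), (277,425) and (170,172). I'll fit its pose and check where the lamp stands in the full top view.

```bash
cat >> h.py <<'E'
def plan(x,y,z,Rt=None,yaw=None,ref=None):
    """normalised turn+shift from current measured (or ref) pose to TCP target, tool down with tool-y heading yaw (rad, world)"""
    s=monitor.sense() if ref is None else ref
    R0=Rn.from_rotvec(s['eef_rot']);p=np.array(s['position'])
    if yaw is not None:
        ty=np.array([np.cos(yaw),np.sin(yaw),0]);tz=np.array([0,0,-1.]);tx=np.cross(ty,tz)
        Rt=Rn.from_matrix(np.c_[tx,ty,tz])
    if Rt is None: Rt=R0
    w=(R0.inv()*Rt).as_rotvec();d=R0.inv().apply(np.array([x,y,z])-p)
    return np.r_[w/(np.pi/4),d/100]
def show():
    s=monitor.sense();R=Rn.from_rotvec(s['eef_rot']).as_matrix()
    print('t',round(s['time'],2),'p',np.round(s['position'],1),'yawY',np.round(np.degrees(np.arctan2(R[1,1],R[0,1])),1),'tz',R[:,2].round(3),'q',np.round(s['qpos'],2),'F',np.round(s['wrist_force'],1),'w',round(float(s['grip_width']),1),'ff',s['finger_force'])
E
python3 - <<'E'
from h import *
from scipy.optimize import least_squares
np.set_printoptions(precision=3,suppress=True)
c=eyes.get_calibration('top');f=lambda p:np.array((325+p[0]/9-.4,150+p[1]/9-.4))
foot=[(127,385),(277,425),(170,172)];fm=np.array([[-35,23,8],[-35,-23,8],[35,23,8]])
blk=[(240,172),(333,187),(308,312),(222,290)];bm=np.array([[18,14,120],[18,-14,120],[-18,-14,120],[-18,14,120]])
M=np.r_[fm,bm];P=np.array([f(p) for p in foot+blk])
def res(v,sel=slice(None)):return (np.array([proj(c,X) for X in place(M[sel],*v)])-P[sel]).ravel()
for sel in (slice(None),slice(0,3),slice(3,7)):
    r=least_squares(res,[590,-240,-.1],args=(sel,));print('spire',r.x[:2],np.degrees(r.x[2]),r.fun.round(1))
show();s=monitor.sense();print(Rn.from_rotvec(s['eef_rot']).as_matrix())
E
```

```text
spire [ 588.808 -239.248] -10.956299100922315 [-0.3  1.1 -0.6  0.  -0.2  0.2  0.2 -0.7  0.6 -0.1  0.7 -0.3 -0.5 -0.1]
spire [ 589.968 -240.346] -11.25719332020341 [ 0.1  0.6 -0.3 -0.4  0.2 -0.2]
spire [ 588.031 -238.579] -10.283195524259801 [-0.2 -0.3  0.3  0.1  0.6 -0.  -0.7  0.3]
t 1.05 p [ 220.1 -449.   231.3] yawY -63.9 tz [ 0.  0. -1.] q [-1.12  0.24  0.01  1.34  0.    1.57] F [-0.4  0.  -0.1] w 85.5 ff 0.0
[[ 0.898  0.44   0.   ]
 [ 0.44  -0.898  0.   ]
 [ 0.    -0.    -1.   ]]
```

View pics/top0.png

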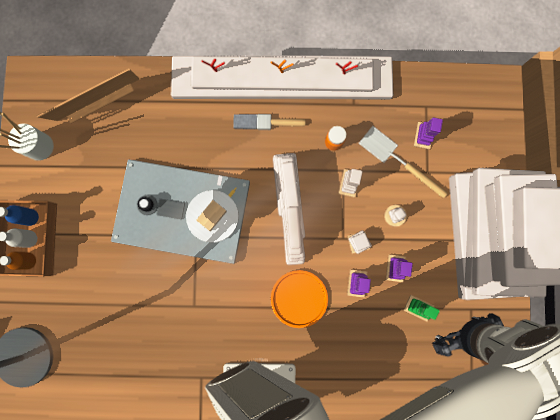

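Full view: the lamp stands at far lower left (25,355), a plaster staircase is at far right, and neither is near the path. Next I'll plan waypoints to a hover above the positioner.

```bash
cat >> h.py <<'E'
def seq(wps):
    s=monitor.sense();ref=dict(eef_rot=s['eef_rot'],position=np.array(s['position']))
    for w in wps:
        d=plan(*w[:3],yaw=np.radians(w[3]),ref=ref).round(3)
        R0=Rn.from_rotvec(ref['eef_rot'])
        ref=dict(position=ref['position']+R0.apply(d[3:]*100),eef_rot=(R0*Rn.from_rotvec(d[:3]*np.pi/4)).as_rotvec())
        print(w,(d+0.).tolist(),'BAD' if abs(d).max()>1 else '')
E
python3 - <<'E'
from h import *
seq([(320,-380,260,-40),(390,-280,260,-20),(420,-165,260,0),(440,-45,260,15),(470,75,260,30),(500,165,260,35),(510,220,260,35)])
E
```

```text
(320, -380, 260, -40) [0.0, 0.0, -0.531, 1.201, -0.179, -0.287] BAD
(390, -280, 260, -20) [0.0, 0.0, -0.444, 1.216, -0.107, 0.0] BAD
(420, -165, 260, 0) [0.0, 0.0, -0.445, 1.183, -0.112, 0.0] BAD
(440, -45, 260, 15) [0.0, 0.0, -0.333, 1.2, 0.201, 0.0] BAD
(470, 75, 260, 30) [0.0, 0.0, -0.333, 1.081, 0.6, 0.0] BAD
(500, 165, 260, 35) [0.0, 0.0, -0.111, 0.63, 0.71, 0.0] 
(510, 220, 260, 35) [0.0, 0.0, 0.0, 0.393, 0.397, 0.0]
```

Request:
jog_arm(deltas=[[[0,0,-0.45,1,-0.15,-0.3,1],[0,0,-0.45,1,-0.15,-0.3,1],[0,0,-0.45,1,-0.15,-0.3,1]]])

```text
time: 1.42
position: [305.6, -390.6, 262.4]
eef_rot: [2.883, 1.242, 0.002]
wrist_force: [-0.8, 0.2, -1.4]
grip_width: 85.3
finger_force: 0.0
```

Request:
jog_arm(deltas=[[[0,0,-0.45,1,-0.1,0,1],[0,0,-0.45,1,-0.1,0,1],[0,0,-0.45,1,-0.1,0,1]]])

```text
time: 1.8
position: [365.5, -311.0, 261.0]
eef_rot: [-2.623, -1.728, 0.001]
wrist_force: [-1.0, -0.5, 0.0]
grip_width: 85.4
finger_force: 0.0
```

Request:
jog_arm(deltas=[[[0,0,-0.45,1,0,0,1],[0,0,-0.45,1,0,0,1],[0,0,-0.45,1,0,0,1]]])

```text
time: 2.17
position: [404.7, -219.9, 261.1]
eef_rot: [-2.281, -2.16, 0.001]
wrist_force: [-1.0, -0.7, -0.3]
grip_width: 85.6
finger_force: 0.0
```

Request:
jog_arm(deltas=[[[0,0,-0.3,1,0.2,0,1],[0,0,-0.3,1,0.2,0,1],[0,0,-0.3,1,0.2,0,1]]])

```text
time: 2.55
position: [430.2, -121.6, 261.2]
eef_rot: [2.013, 2.412, -0.001]
wrist_force: [-0.2, -0.1, 0.3]
grip_width: 85.3
finger_force: 0.0
```

```bash
python3 - <<'E'
from h import *
show()
seq([(465,40,260,25),(490,120,260,35),(510,210,260,35)])
E
```

```text
t 2.55 p [ 430.2 -121.6  261.2] yawY 10.3 tz [-0.    -0.001 -1.   ] q [-0.28  0.12 -0.06  1.39 -0.    1.12] F [-0.2 -0.1  0.3] w 85.3 ff 0.0
(465, 40, 260, 25) [-0.001, 0.001, -0.326, 1.528, 0.632, 0.011] BAD
(490, 120, 260, 35) [0.0, 0.0, -0.222, 0.619, 0.565, 0.0] 
(510, 210, 260, 35) [0.0, 0.0, 0.0, 0.623, 0.68, 0.0]
```

Request:
jog_arm(deltas=[[[0,0,-0.35,1,0.3,0,1],[0,0,-0.35,1,0.3,0,1],[0,0,-0.35,1,0.3,0,1]]])

```text
time: 2.92
position: [441.9, -18.0, 261.2]
eef_rot: [1.663, 2.665, -0.001]
wrist_force: [-0.4, -0.6, 0.2]
grip_width: 85.7
finger_force: 0.0
```

Request:
jog_arm(deltas=[[[0,0,-0.2,1,0.8,0,1],[0,0,-0.2,1,0.8,0,1],[0,0,-0.2,1,0.8,0,1]]])

```text
time: 3.3
position: [470.7, 107.9, 260.8]
eef_rot: [1.447, 2.788, -0.001]
wrist_force: [-0.6, -0.6, -1.0]
grip_width: 85.6
finger_force: 0.0
```

Request:
jog_arm(deltas=[[[0,0,0,0.6,0.9,0,1],[0,0,0,0.6,0.9,0,1],[0,0,0,0.6,0.9,0,1],[0,0,0,0.6,0.9,0,1]]])

```text
time: 3.8
position: [508.9, 205.4, 260.9]
eef_rot: [-1.453, -2.785, 0.003]
wrist_force: [1.0, -0.3, -1.4]
grip_width: 85.3
finger_force: 0.0
```

```bash
python3 - <<'E'
from h import *
show()
c=eyes.get_calibration('wrist');im=eyes.grab_frame('wrist')
v=(501.8,217.8,np.radians(-9.2))
for nm,P in (('plate',[[115,170,25],[115,-170,25],[-115,-170,25],[-115,170,25]]),('axes',[[0,90,65],[0,-90,66],[100,-90,25]])):
    print(nm,[proj(c,X).round().tolist() for X in place(P,*v)])
save(im,'w1.png')
import pickle;pickle.dump((im,c),open('w1.pkl','wb'))
E
```

```text
t 3.8 p [508.9 205.4 260.9] yawY 34.9 tz [-0.001 -0.002 -1.   ] q [ 0.38  0.33  0.2   1.45 -0.    1.35] F [ 1.  -0.3 -1.4] w 85.3 ff 0.0
plate [[493.0, 107.0], [254.0, 321.0], [92.0, 190.0], [328.0, -91.0]]
axes [[359.0, 82.0], [220.0, 224.0], [293.0, 269.0]]
```

View pics/w1.png

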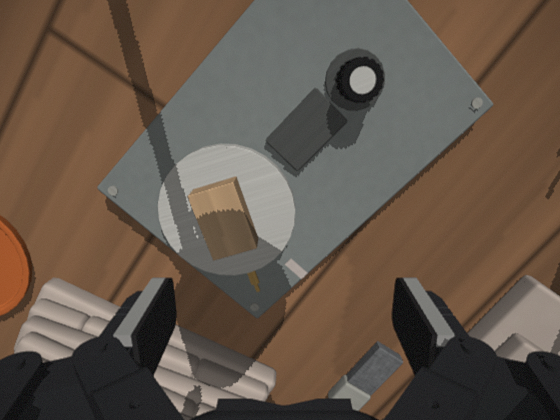

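The wrist view shows plate corners at (493,103), (99,188) and (258,317), the mark centred at (295,268), the knob cap at (363,80), the plinth around (224,215) and the pointer tip at about (258,291). I'll fit the plate and turntable angle from these.

```bash
cat >> h.py <<'E'
def fitplate(c,obs,x0=(502,218,-.16)):
    from scipy.optimize import least_squares
    M=np.array([o[0] for o in obs],float);P=np.array([o[1] for o in obs],float)
    r=least_squares(lambda v:(np.array([proj(c,X) for X in place(M,*v)])-P).ravel(),x0,loss='soft_l1');return r.x,r.fun
E
python3 - <<'E'
from h import *
import pickle
im,c=pickle.load(open('w1.pkl','rb'))
obs=[((115,170,25),(493,103)),((-115,-170,25),(99,188)),((115,-170,25),(258,317)),((0,90,65),(363,80)),((100,-90,25),(295,268))]
v,e=fitplate(c,obs);print(v[:2].round(1),np.degrees(v[2]).round(2),e.round(1))
K,T,m=place([[0,90,53],[0,-90,41],[100,-90,25]],*v);print('knob',K,'table',T)
tip=onz(c,(258,291),43);print('ang',np.degrees(np.arctan2(*(tip-T)[1::-1])-v[2]),np.hypot(*(tip-T)[:2]))
# segment pointer (brass) and mark
hsv=cv2.cvtColor(im,cv2.COLOR_RGB2HSV)
roi=np.zeros(im.shape[:2],np.uint8);roi[255:310,235:275]=1
mk=(hsv[...,1]>110)*(hsv[...,0]<35)*roi
n,l,st,ce=cv2.connectedComponentsWithStats(mk.astype(np.uint8));print(st[1:][st[1:,4]>8],ce[1:][st[1:,4]>8])
seq([(K[0],K[1],200,35),(K[0],K[1],120,35),(K[0],K[1],37,35)])
E
```

```text
[503.1 221.3] -9.02 [ 3.1  0.5 -4.1  0.3 -0.5  2.8 -0.4 -0.9  1.4 -0.4]
knob [517.1734168  310.23009599  53.        ] table [488.95698727 132.45542652  41.        ]
ang -27.247069453198876 93.22091543191908
[[248 271  12  20 120]
 [235 303   9   7  30]
 [270 305   5   5  17]] [[253.83333333 279.65833333]
 [237.86666667 306.73333333]
 [272.29411765 307.47058824]]
(np.float64(517.1734168019165), np.float64(310.23009599250423), 200, 35) [-0.001, 0.001, -0.002, 0.812, 0.67, 0.611] 
(np.float64(517.1734168019165), np.float64(310.23009599250423), 120, 35) [0.0, 0.0, 0.0, 0.0, 0.0, 0.8] 
(np.float64(517.1734168019165), np.float64(310.23009599250423), 37, 35) [0.0, 0.0, 0.0, 0.0, 0.001, 0.83]
```

Request:
jog_arm(deltas=[[[0,0,0,0.4,0.33,0.3,1],[0,0,0,0.8,0.65,0.6,1],[0,0,0,0.8,0.65,0.6,1],[0,0,0,0.8,0.65,0.6,1]]])

```text
time: 4.35
position: [516.0, 309.1, 201.7]
eef_rot: [1.45, 2.787, -0.001]
wrist_force: [0.2, -0.6, -0.2]
grip_width: 85.5
finger_force: 0.0
```

Request:
jog_arm(deltas=[[[0,0,0,0,0,0.6,1],[0,0,0,0,0,0.6,1],[0,0,0,0,0,0.6,1]]])

```text
time: 4.72
position: [517.2, 310.2, 144.0]
eef_rot: [1.45, 2.785, 0.004]
wrist_force: [0.5, -0.2, 0.7]
grip_width: 85.5
finger_force: 0.0
```

```bash
python3 - <<'E'
from h import *
show()
c=eyes.get_calibration('wrist');im=eyes.grab_frame('wrist');c2=eyes.get_calibration('top')
s=monitor.sense()['position']
print('proj knob',proj(c,(517,310,65)),proj(c,(517,305,65)),proj(c,(517,310,31)))
print(spotter.look_for('knob','wrist')[:2])
g=cv2.cvtColor(im,cv2.COLOR_RGB2GRAY)
save(im,'w2.png')
import pickle;pickle.dump((im,c),open('w2.pkl','wb'))
E
```

```text
t 4.72 p [517.2 310.2 144. ] yawY 35.0 tz [ 0.003  0.001 -1.   ] q [ 0.54  0.49  0.14  1.22 -0.    1.5 ] F [ 0.5 -0.2  0.7] w 85.5 ff 0.0
proj knob [282.55157054 215.7749264 ] [277.9715224 221.9421902] [282.53258228 199.54776585]
[{'at': [282.4, 210.8], 'p': 0.63}, {'at': [231.5, 225.2], 'p': 0.61}]
```

View pics/w2.png

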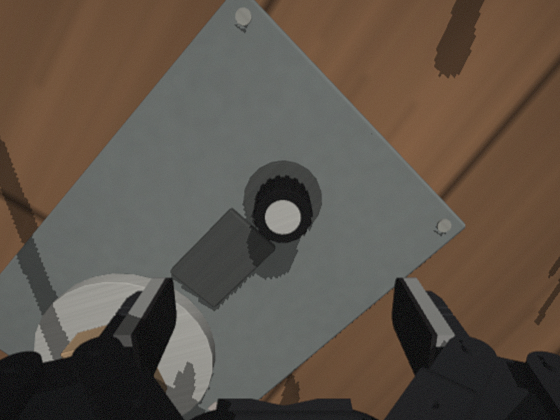

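The knob cap is at (283,216), within a pixel of the predicted spot, and midway between the fingers. I'll descend and grip.

Request:
jog_arm(deltas=[[[0,0,0,0,0,0.4,1],[0,0,0,0,0,0.8,1],[0,0,0,0,0,1,1],[0,0,0,0,0,1,1]]])

```text
time: 5.32
position: [515.9, 310.8, 41.5]
eef_rot: [-1.448, -2.788, 0.001]
wrist_force: [-0.1, 0.1, -0.1]
grip_width: 85.3
finger_force: 0.0
```

Request:
jog_arm(deltas=[[[0,0,0,0,0,0.07,1],[0,0,0,0,0,0.07,0.2],[0,0,0,0,0,0.07,0.2],[0,0,0,0,0,0.07,0.2],[0,0,0,0,0,0.07,0.2],[0,0,0,0,0,0.07,0.2],[0,0,0,0,0,0.07,0.2]]], grip_force=40)

```text
time: 6.2
position: [516.0, 311.0, 35.2]
eef_rot: [1.448, 2.788, 0.001]
wrist_force: [-1.7, -1.1, 6.1]
grip_width: 34.9
finger_force: 39.8
```

Request:
jog_arm(deltas=[[[0,0,-0.2,0,0,0,0.2],[0,0,-0.4,0,0,0,0.2],[0,0,-0.6,0,0,0,0.2],[0,0,-0.8,0,0,0,0.2],[0,0,-1,0,0,0,0.2]]])

```text
time: 6.82
position: [515.6, 310.3, 35.1]
eef_rot: [0.263, 3.13, -0.001]
wrist_force: [-2.6, -3.3, 6.4]
grip_width: 35.0
finger_force: 40.2
```

Request:
jog_arm(deltas=[[[0,0,-0.2,0,0,0,0.2],[0,0,-0.4,0,0,0,0.2],[0,0,-0.6,0,0,0,0.2],[0,0,-0.8,0,0,0,0.2],[0,0,-1,0,0,0,0.2]]])

```text
time: 7.45
position: [515.8, 309.6, 35.2]
eef_rot: [0.954, -2.993, 0.003]
wrist_force: [-2.1, -4.1, 7.6]
grip_width: 34.7
finger_force: 40.2
```

Request:
jog_arm(deltas=[[[0,0,-0.2,0,0,0,0.2],[0,0,-0.4,0,0,0,0.2],[0,0,-0.42,0,0,0,0.2],[0,0,-0.42,0,0,0,0.2]]])

```text
time: 7.95
position: [516.0, 309.4, 35.2]
eef_rot: [1.425, -2.799, 0.004]
wrist_force: [-1.7, -4.9, 9.0]
grip_width: 34.8
finger_force: 40.2
```

```bash
python3 - <<'E'
from h import *
show()
c=eyes.get_calibration('wrist');im=eyes.grab_frame('wrist');t=eyes.grab_frame('top');save(t,'t3.png')
v=(503.1,221.3,np.radians(-9.02))
P=place([[100,-90,25],[100,-90,43],[0,-90,41]],*v);print([proj(c,X).round() for X in P],[proj(eyes.get_calibration('top'),X).round() for X in P])
a=cv2.resize(t[170:270,100:260],None,fx=3.5,fy=3.5,interpolation=cv2.INTER_CUBIC)
b=np.vstack([cv2.resize(im,(560,420))[:240],a[:350,:560]]);save(b,'m3.png')
E
```

```text
t 7.95 p [516.  309.4  35.2] yawY 144.0 tz [ 0.001 -0.002 -1.   ] q [ 0.54  0.59 -0.01  0.98 -0.   -0.4 ] F [-1.7 -4.9  9. ] w 34.8 ff 40.23361623287201
[array([-192.,  -16.]), array([-261.,  -30.]), array([  -7., -214.])] [array([219., 180.]), array([218., 179.]), array([212., 216.])]
```

View pics/m3.png

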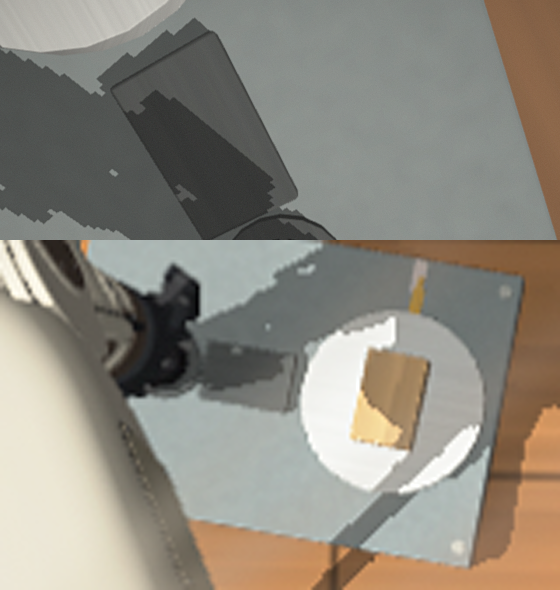

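The pointer is close to the mark in the top view (pointer (417,295), mark (420,270)). I'll release, lift, and check it from above with the wrist camera.

Request:
jog_arm(deltas=[[[0,0,0,0,0,0,1],[0,0,0,0,0,0,1],[0,0,0,0,0,0,1],[0,0,0,0,0,0,1],[0,0,0,0,0,0,1],[0,0,0,0,0,0,1]]])

```text
time: 8.8
position: [515.7, 310.8, 34.3]
eef_rot: [1.427, -2.799, -0.0]
wrist_force: [-1.1, -0.7, 0.1]
grip_width: 85.3
finger_force: 0.0
```

Request:
jog_arm(deltas=[[[0,0,0,0,0,-0.3,1],[0,0,0,0,0,-0.8,1],[0,0,0,0,0,-1,1],[0,0,0,0,0,-1,1]]])

```text
time: 9.3
position: [517.1, 311.6, 136.6]
eef_rot: [-1.424, 2.795, 0.001]
wrist_force: [-0.5, -0.2, -1.1]
grip_width: 85.5
finger_force: 0.0
```

Request:
jog_arm(deltas=[[[0,0,0.2,0,0,-0.5,1],[0,0,0.4,0,0,-1,1],[0,0,0.6,0,0,-1,1],[0,0,0.8,0,0,-1,1],[0,0,1,0,0,-1,1]]])

```text
time: 9.93
position: [515.1, 310.4, 232.2]
eef_rot: [0.239, -3.13, 0.002]
wrist_force: [0.4, 0.6, 0.0]
grip_width: 85.4
finger_force: 0.0
```

```bash
python3 - <<'E'
from h import *
show()
seq([(590,230,260,80),(620,130,260,80)])
E
```

```text
t 9.93 p [515.1 310.4 232.2] yawY 98.7 tz [-0.003 -0.002 -1.   ] q [0.54 0.45 0.31 1.43 0.   0.39] F [0.4 0.6 0. ] w 85.4 ff 0.0
(590, 230, 260, 80) [-0.002, -0.004, 0.416, -0.618, -0.909, -0.279] 
(620, 130, 260, 80) [0.0, 0.0, 0.0, -0.469, -0.933, 0.001]
```

Request:
jog_arm(deltas=[[[0,0,0.2,-0.3,-0.45,-0.15,1],[0,0,0.42,-0.62,-0.9,-0.28,1],[0,0,0.42,-0.62,-0.9,-0.28,1]]])

```text
time: 10.3
position: [593.4, 228.4, 260.8]
eef_rot: [-0.28, -3.129, 0.002]
wrist_force: [0.2, 0.0, 0.1]
grip_width: 85.5
finger_force: 0.0
```

Request:
jog_arm(deltas=[[[0,0,0,-0.25,-0.5,0,1],[0,0,0,-0.47,-0.93,0,1],[0,0,0,-0.47,-0.93,0,1],[0,0,0,-0.47,-0.93,0,1]]])

```text
time: 10.8
position: [620.7, 132.5, 260.9]
eef_rot: [-0.269, -3.127, 0.0]
wrist_force: [0.9, 0.0, -0.2]
grip_width: 85.6
finger_force: 0.0
```

```bash
python3 - <<'E'
from h import *
show()
c=eyes.get_calibration('wrist');im=eyes.grab_frame('wrist')
import pickle;pickle.dump((im,c),open('w4.pkl','wb'));save(im,'w4.png')
v=(503.1,221.3,np.radians(-9.02))
for P in place([[100,-90,25],[100,-90,43],[0,-90,41],[35,-67,66],[35,-113,66],[-35,-113,66],[-35,-67,66],[115,170,25],[115,-170,25],[-115,-170,25]],*v):print(proj(c,P).round(1),end=' ')
E
```

```text
t 10.8 p [620.7 132.5 260.9] yawY 80.2 tz [-0.003  0.    -1.   ] q [0.21 0.52 0.49 1.54 0.   0.38] F [ 0.9  0.  -0.2] w 85.6 ff 0.0
[262.9 134.9] [261.9 137.4] [258.4  21.5] [285.4  62.5] [230.4  63.4] [225.2 -32.5] [284.3 -33.5] [522.7 146.3] [183.9 151.1] [ 156.9 -129. ]
```

View pics/w4.png

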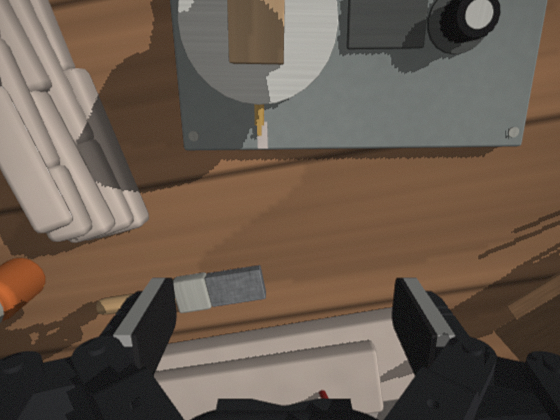

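The plate outline matches the fit within about 2 px. The plinth edge is at (257,63), the mark around (262,138) and the pointer around (260,121). I'll measure the pointer and mark numerically.

```bash
python3 - <<'E'
from h import *
import pickle
im,c=pickle.load(open('w4.pkl','rb'))
hsv=cv2.cvtColor(im,cv2.COLOR_RGB2HSV).astype(int)
T=place([[0,-90,41]],503.1,221.3,np.radians(-9.02))[0]
br=(hsv[...,1]>100)&(hsv[...,0]<35);wh=(hsv[...,1]<40)&(hsv[...,2]>120)
for y in range(102,152,3):
    b=np.where(br[y,240:285])[0]+240;w=np.where(wh[y,240:285])[0]+240
    print(y,(b.min(),b.max(),len(b)) if len(b) else '',(w.min(),w.max(),len(w)) if len(w) else '', hsv[y,262])
obs=[((115,170,25),(524,147)),((115,-170,25),(184,150)),((35,-67,66),(284,63)),((35,-113,66),(230,63.5))]
v,e=fitplate(c,obs[:2]);print(v,np.degrees(v[2]),e.round(1))
# plate front edge points
g=cv2.cvtColor(im,cv2.COLOR_RGB2HSV)[...,0].astype(int)
xs=list(range(200,255,8))+list(range(275,520,12))
E_=[]
for x in xs:
    col=hsv[130:165,x,0];k=np.where(col<40)[0]
    E_.append((x,130+k[0] if len(k) else -1))
print(E_)
W=np.array([onz(c,p,25) for p in E_ if p[1]>0]);k=np.polyfit(W[:,1],W[:,0],1);print('edge: x along y slope->plate yaw',-np.degrees(np.arctan(k[0])))
z=cv2.resize(im[50:155,225:300],None,fx=7.5,fy=5.5,interpolation=cv2.INTER_CUBIC);save(z,'w4c.png')
E
```

```text
102  (np.int64(269), np.int64(276), 8) [ 23   9 110]
105 (np.int64(255), np.int64(263), 9) (np.int64(279), np.int64(284), 6) [ 19 141 105]
108 (np.int64(255), np.int64(263), 9) (np.int64(271), np.int64(284), 10) [ 19 142 151]
111 (np.int64(255), np.int64(263), 9) (np.int64(264), np.int64(284), 21) [ 19 140 173]
114 (np.int64(255), np.int64(263), 9) (np.int64(264), np.int64(284), 19) [ 19 142 171]
117 (np.int64(255), np.int64(263), 9) (np.int64(264), np.int64(284), 20) [ 20 143 170]
120 (np.int64(255), np.int64(263), 9) (np.int64(264), np.int64(283), 20) [ 19 143 170]
123 (np.int64(255), np.int64(263), 9) (np.int64(264), np.int64(284), 18) [ 19 146 169]
126 (np.int64(257), np.int64(260), 4) (np.int64(263), np.int64(284), 21) [ 14  41 174]
129 (np.int64(257), np.int64(260), 4) (np.int64(250), np.int64(284), 24) [ 14  32 176]
132 (np.int64(257), np.int64(260), 4) (np.int64(250), np.int64(284), 24) [ 12  32 178]
135 (np.int64(258), np.int64(259), 2) (np.int64(248), np.int64(284), 23) [ 14  31 180]
138  (np.int64(248), np.int64(284), 27) [ 10  26 178]
141  (np.int64(246), np.int64(284), 3
[... 238 characters left out ...]
944892852 [-0.6 -0.1  0.6 -0. ]
[(200, np.int64(150)), (208, np.int64(150)), (216, np.int64(149)), (224, np.int64(149)), (232, np.int64(132)), (240, np.int64(132)), (248, np.int64(149)), (275, np.int64(149)), (287, np.int64(149)), (299, np.int64(149)), (311, np.int64(148)), (323, np.int64(148)), (335, np.int64(148)), (347, np.int64(148)), (359, np.int64(148)), (371, np.int64(148)), (383, np.int64(148)), (395, np.int64(147)), (407, np.int64(147)), (419, np.int64(147)), (431, np.int64(147)), (443, np.int64(147)), (455, np.int64(147)), (467, np.int64(147)), (479, np.int64(146)), (491, np.int64(146)), (503, np.int64(146)), (515, np.int64(130))]
edge: x along y slope->plate yaw -9.432049940942393
```

View pics/w4c.png

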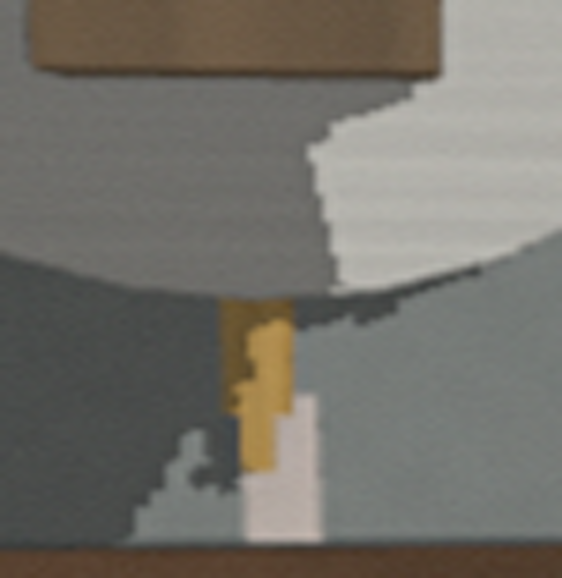

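The pointer tip centre (258.5) sits about 3 mm to the −y side of the mark centre (262.5), and the plinth edge also tilts. So the turntable is about −1.7°, and the knob needs about +7° more. I'll go back to the knob.

```bash
python3 - <<'E'
from h import *
seq([(590,220,200,80),(516.2,310.3,140,80),(516.2,310.3,45,80)])
E
```

```text
(590, 220, 200, 80) [0.0, -0.003, 0.005, 0.449, 0.804, 0.613] 
(516.2, 310.3, 140, 80) [0.0, 0.0, 0.0, 0.884, 0.761, 0.599] 
(516.2, 310.3, 45, 80) [0.0, 0.0, 0.0, 0.0, 0.001, 0.95]
```

Request:
jog_arm(deltas=[[[0,0,0,0.23,0.4,0.3,1],[0,0,0,0.45,0.8,0.6,1],[0,0,0,0.45,0.8,0.6,1]]])

```text
time: 11.22
position: [586.8, 222.6, 198.7]
eef_rot: [-0.258, -3.124, 0.003]
wrist_force: [-0.5, -0.8, -0.2]
grip_width: 85.3
finger_force: 0.0
```

Request:
jog_arm(deltas=[[[0,0,0,0.44,0.38,0.3,1],[0,0,0,0.88,0.76,0.6,1],[0,0,0,0.88,0.76,0.6,1],[0,0,0,0.88,0.76,0.6,1]]])

```text
time: 11.72
position: [517.2, 309.2, 142.9]
eef_rot: [0.267, 3.129, 0.0]
wrist_force: [-0.1, -0.0, -0.7]
grip_width: 85.1
finger_force: 0.0
```

```bash
python3 - <<'E'
from h import *
show()
seq([(516.2,310.3,45,80.2)])
E
```

```text
t 11.72 p [517.2 309.2 142.9] yawY 80.2 tz [ 0.001 -0.    -1.   ] q [ 0.54  0.49  0.14  1.22 -0.    0.71] F [-0.1 -0.  -0.7] w 85.1 ff 0.0
(516.2, 310.3, 45, 80.2) [0.0, 0.001, 0.001, 0.013, 0.009, 0.979]
```

Request:
jog_arm(deltas=[[[0,0,0,0.01,0.01,0.4,1],[0,0,0,0.01,0.01,0.8,1],[0,0,0,0.01,0.01,1,1],[0,0,0,0.01,0.01,1,1]]])

```text
time: 12.22
position: [517.0, 308.1, 41.6]
eef_rot: [-0.274, -3.128, 0.002]
wrist_force: [0.8, 0.3, 0.7]
grip_width: 85.3
finger_force: 0.0
```

Request:
jog_arm(deltas=[[[0,0,0,0,0,0.05,0.2],[0,0,0,0,0,0.05,0.2],[0,0,0,0,0,0.05,0.2],[0,0,0,0,0,0.05,0.2],[0,0,0,0,0,0.05,0.2],[0,0,0,0,0,0.05,0.2]]])

```text
time: 12.98
position: [517.2, 310.0, 38.6]
eef_rot: [0.27, 3.128, 0.002]
wrist_force: [-0.1, -1.1, 5.6]
grip_width: 35.2
finger_force: 40.0
```

Request:
jog_arm(deltas=[[[0,0,-0.08,0,0,0,0.2],[0,0,-0.155,0,0,0,0.2],[0,0,-0.155,0,0,0,0.2],[0,0,-0.155,0,0,0,0.2]]])

```text
time: 13.48
position: [517.2, 310.1, 38.6]
eef_rot: [0.079, 3.138, 0.002]
wrist_force: [-0.0, -0.2, 5.8]
grip_width: 34.8
finger_force: 40.2
```

Request:
jog_arm(deltas=[[[0,0,0,0,0,0,1],[0,0,0,0,0,0,1],[0,0,0,0,0,0,1],[0,0,0,0,0,0,1],[0,0,0,0,0,0,1],[0,0,0,0,0,0,1]]])

```text
time: 14.22
position: [516.4, 309.6, 37.3]
eef_rot: [-0.08, -3.141, 0.0]
wrist_force: [-0.3, 0.2, 0.1]
grip_width: 84.9
finger_force: 0.0
```

Request:
jog_arm(deltas=[[[0,0,0,0,0,-0.3,1],[0,0,0,0,0,-0.8,1],[0,0,0,0,0,-1,1],[0,0,0,0,0,-1,1]]])

```text
time: 14.72
position: [517.7, 310.4, 139.6]
eef_rot: [0.08, 3.136, 0.004]
wrist_force: [0.0, 0.8, 0.9]
grip_width: 85.6
finger_force: 0.0
```

```bash
python3 - <<'E'
from h import *
show()
seq([(590,220,200,80),(605,130,261,80)])
E
```

```text
t 14.72 p [517.7 310.4 139.6] yawY 87.1 tz [ 0.004  0.003 -1.   ] q [ 0.54  0.49  0.13  1.2  -0.    0.59] F [0.  0.8 0.9] w 85.6 ff 0.0
(590, 220, 200, 80) [0.004, 0.005, 0.158, -0.77, -0.865, -0.604] 
(605, 130, 261, 80) [0.0, 0.0, 0.0, -0.304, -0.86, -0.609]
```

Request:
jog_arm(deltas=[[[0,0,0.08,-0.38,-0.43,-0.3,1],[0,0,0.16,-0.77,-0.86,-0.6,1],[0,0,0.16,-0.77,-0.86,-0.6,1]]])

```text
time: 15.1
position: [591.6, 216.9, 197.9]
eef_rot: [0.285, 3.126, 0.001]
wrist_force: [-1.0, 0.5, -0.9]
grip_width: 85.2
finger_force: 0.0
```

Request:
jog_arm(deltas=[[[0,0,0,-0.15,-0.4,-0.3,1],[0,0,0,-0.3,-0.86,-0.6,1],[0,0,0,-0.3,-0.86,-0.6,1],[0,0,0,-0.3,-0.86,-0.6,1],[0,0,0,-0.3,-0.86,-0.6,1]]])

```text
time: 15.72
position: [602.2, 131.2, 255.2]
eef_rot: [-0.273, -3.126, 0.001]
wrist_force: [-0.3, 0.7, -0.5]
grip_width: 85.4
finger_force: 0.0
```

```bash
python3 - <<'E'
from h import *
import pickle
show()
c=eyes.get_calibration('wrist');im=eyes.grab_frame('wrist')
pickle.dump((im,c),open('w5.pkl','wb'));save(im,'w5.png')
v=(503.1,222,np.radians(-9.2))
for P in place([[100,-90,25],[97,-90,41],[0,-90,41],[115,170,25],[115,-170,25],[35,-67,66],[35,-113,66],[-35,-113,66],[-35,-67,66]],*v):print(proj(c,P).round(1),end=' ')
h=cv2.cvtColor(im,cv2.COLOR_RGB2HSV).astype(int)
br=(h[...,1]>100)&(h[...,0]<35);wh=(h[...,1]<40)&(h[...,2]>120)
x0,y0=proj(c,place([[100,-90,25]],*v)[0]).astype(int)
print()
for y in range(y0-34,y0+18,4):
    b=np.where(br[y,x0-20:x0+20])[0]+x0-20;w=np.where(wh[y,x0-20:x0+20])[0]+x0-20
    print(y,(b.min(),b.max(),len(b)) if len(b) else '',(w.min(),w.max(),len(w)) if len(w) else '')
z=cv2.resize(im[0:170,150:330],None,fx=3.5,fy=3.5,interpolation=cv2.INTER_CUBIC);save(z,'w5c.png')
E
```

```text
t 15.72 p [602.2 131.2 255.2] yawY 80.0 tz [-0.004 -0.    -1.   ] q [0.21 0.48 0.41 1.51 0.   0.39] F [-0.3  0.7 -0.5] w 85.4 ff 0.0
[267.9 153.8] [267.1 153.6] [264.1  43. ] [527.6 165.2] [188.8 169.6] [291.4  84.9] [236.4  85.7] [231.7  -8.4] [290.7  -9.3] 
119  (np.int64(275), np.int64(286), 12)
123  (np.int64(275), np.int64(278), 4)
127 (np.int64(262), np.int64(270), 9) (np.int64(277), np.int64(286), 8)
131 (np.int64(262), np.int64(270), 9) (np.int64(271), np.int64(286), 16)
135 (np.int64(262), np.int64(270), 9) (np.int64(273), np.int64(286), 14)
139 (np.int64(262), np.int64(270), 9) (np.int64(272), np.int64(286), 15)
143 (np.int64(262), np.int64(270), 9) (np.int64(272), np.int64(286), 15)
147 (np.int64(265), np.int64(268), 4) (np.int64(269), np.int64(286), 18)
151 (np.int64(265), np.int64(268), 4) (np.int64(255), np.int64(286), 23)
155  (np.int64(253), np.int64(286), 22)
159  (np.int64(251), np.int64(286), 34)
163  (np.int64(248), np.int64(286), 38)
167  (np.int64(262), np.int64(271), 10)
```

View pics/w5c.png

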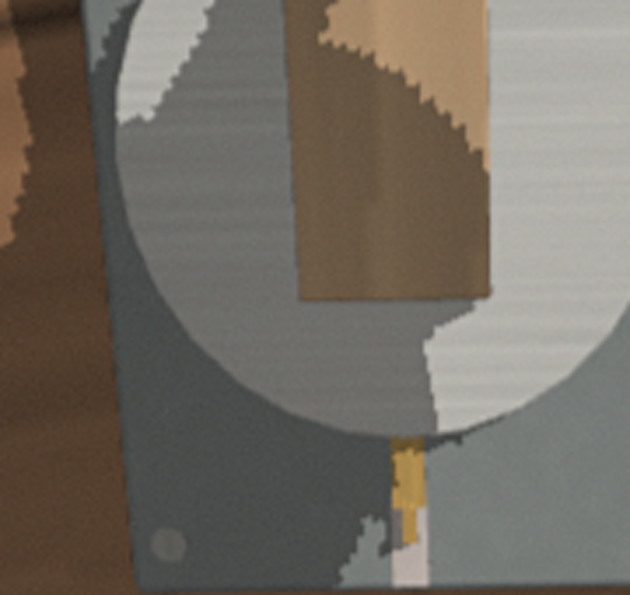

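The pointer tip (266.5) and mark (266.5) are now centred together, and the plinth outline matches the predicted pose. Next the spire: I'll fly high over the ridge and hover above it.

Request:
jog_arm(deltas=[[[0,0,0,-0.07,-0.46,0,1],[0,0,0,-0.13,-0.92,0,1],[0,0,0,-0.13,-0.92,0,1]]])

```text
time: 16.15
position: [599.4, 35.2, 256.5]
eef_rot: [-0.281, -3.127, 0.001]
wrist_force: [-0.3, 0.5, 0.2]
grip_width: 85.1
finger_force: 0.0
```

Request:
jog_arm(deltas=[[[0,0,0,-0.07,-0.46,0,1],[0,0,0,-0.13,-0.92,0,1],[0,0,0,-0.13,-0.92,0,1]]])

```text
time: 16.52
position: [596.4, -57.2, 256.6]
eef_rot: [-0.281, -3.128, 0.0]
wrist_force: [1.2, 0.9, 0.6]
grip_width: 85.3
finger_force: 0.0
```

Request:
jog_arm(deltas=[[[0,0,0,-0.07,-0.46,0,1],[0,0,0,-0.13,-0.92,0,1],[0,0,0,-0.13,-0.92,0,1]]])

```text
time: 16.9
position: [593.4, -149.6, 256.5]
eef_rot: [-0.28, -3.128, -0.0]
wrist_force: [-0.4, -0.3, 0.6]
grip_width: 85.3
finger_force: 0.0
```

Request:
jog_arm(deltas=[[[0,0,0,-0.07,-0.46,0.2,1],[0,0,0,-0.13,-0.92,0.5,1],[0,0,0,-0.13,-0.92,0.5,1],[0,0,0,-0.13,-0.92,0.5,1]]])

```text
time: 17.4
position: [590.5, -239.5, 207.1]
eef_rot: [-0.274, -3.129, -0.002]
wrist_force: [0.4, -0.4, 0.1]
grip_width: 85.5
finger_force: 0.0
```

```bash
python3 - <<'E'
from h import *
import pickle
show()
c=eyes.get_calibration('wrist');im=eyes.grab_frame('wrist')
pickle.dump((im,c),open('w6.pkl','wb'));save(im,'w6.png')
v=(589,-239.5,np.radians(-10.8))
for P in place([[18,14,120],[18,-14,120],[-18,-14,120],[-18,14,120],[35,23,8],[35,-23,8],[-35,-23,8],[-35,23,8]],*v):print(proj(c,P).round(1),end=' ')
E
```

```text
t 17.4 p [ 590.5 -239.5  207.1] yawY 80.0 tz [-0.     0.001 -1.   ] q [-0.39  0.53  0.37  1.41  0.   -0.21] F [ 0.4 -0.4  0.1] w 85.5 ff 0.0
[304.8 235.8] [262.2 235.3] [262.  182.1] [306.7 182.7] [307.3 206.9] [259.  206.3] [258.5 131.9] [309.9 132.6]
```

View pics/w6.png

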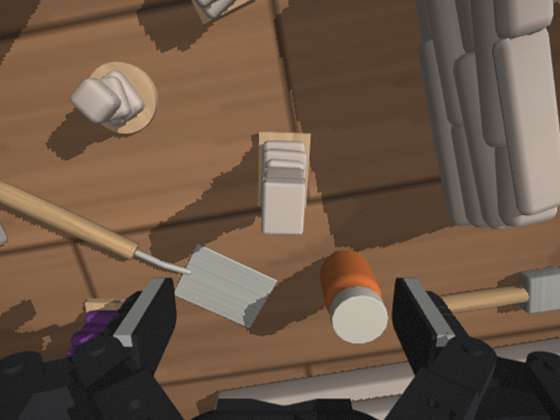

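The spire's block corners (262,234) and (304,234) and its foot edge (259,133)–(310,133) match the predicted model within 1.5 px, so the pose is about (589, −239.5) at −10.8°. It is centred between the fingers, so I'll descend and grip.

Request:
jog_arm(deltas=[[[0,0,0.02,0.01,0,0.3,1],[0,0,0.02,0.01,0,0.7,1],[0,0,0.02,0.01,0,0.9,1],[0,0,0.02,0.01,0,0.9,1]]])

```text
time: 17.95
position: [588.7, -239.1, 116.5]
eef_rot: [-0.297, -3.125, -0.002]
wrist_force: [0.3, -0.5, -0.3]
grip_width: 85.6
finger_force: 0.0
```

```bash
python3 - <<'E'
from h import *
show();seq([(589,-239.4,78,79.2)])
E
```

```text
t 17.95 p [ 588.7 -239.1  116.5] yawY 79.1 tz [-0.002  0.001 -1.   ] q [-0.39  0.58  0.21  1.21  0.   -0.2 ] F [ 0.3 -0.5 -0.3] w 85.6 ff 0.0
(589, -239.4, 78, 79.2) [0.001, -0.003, -0.001, -0.005, -0.003, 0.385]
```

Request:
jog_arm(deltas=[[[0,0,0,0,0,0.2,1],[0,0,0,0,0,0.38,1],[0,0,0,0,0,0.38,1],[0,0,0,0,0,0.38,0.2],[0,0,0,0,0,0.38,0.1],[0,0,0,0,0,0.38,0.1],[0,0,0,0,0,0.38,0.1],[0,0,0,0,0,0.38,0.1],[0,0,0,0,0,0.38,0.1],[0,0,0,0,0,0.38,0.1]]], grip_force=60)

```text
time: 19.2
position: [589.6, -241.1, 80.2]
eef_rot: [0.301, 3.126, 0.001]
wrist_force: [0.6, 2.4, 5.4]
grip_width: 27.5
finger_force: 59.3
```

Request:
jog_arm(deltas=[[[0,0,0,0,0,-0.15,0.1],[0,0,0,0,0,-0.4,0.1],[0,0,0,0,0,-0.7,0.1],[0,0,0,0,0,-0.95,0.1],[0,0,0,0,0,-1,0.1],[0,0,0,0,0,-1,0.1]]])

```text
time: 19.95
position: [588.5, -241.4, 178.6]
eef_rot: [-0.302, -3.126, -0.0]
wrist_force: [-0.1, -0.0, -4.0]
grip_width: 27.4
finger_force: 59.0
```

Request:
jog_arm(deltas=[[[0,0,0,0,0,-0.15,0.1],[0,0,0,0,0,-0.4,0.1],[0,0,0,0,0,-0.65,0.1],[0,0,0,0,0,-0.8,0.1],[0,0,0,0,0,-0.8,0.1]]])

```text
time: 20.58
position: [589.6, -241.7, 260.7]
eef_rot: [0.301, 3.125, -0.001]
wrist_force: [-0.3, -0.4, -4.2]
grip_width: 27.3
finger_force: 59.0
```

```bash
python3 - <<'E'
from h import *
import pickle
show();print(monitor.sense()['torque'])
c=eyes.get_calibration('wrist');im=eyes.grab_frame('wrist')
pickle.dump((im,c),open('w7.pkl','wb'));save(im,'w7.png')
p=monitor.sense()['position'];v=(p[0],p[1],np.radians(-10.8));dz=p[2]-78
for P in place([[-18,-14,120+dz],[-18,14,120+dz],[-35,-23,8+dz],[-35,23,8+dz]],*v):print(proj(c,P).round(1),end=' ')
E
```

```text
t 20.57 p [ 589.6 -241.7  260.7] yawY 79.0 tz [ 0.002 -0.001 -1.   ] q [-0.39  0.52  0.49  1.54 -0.   -0.2 ] F [-0.3 -0.4 -4.2] w 27.3 ff 59.03511106967926
[ 0.03855783 -0.05642396 -0.00557966]
[239.9 291.5] [331.2 291.2] [244.5 162. ] [324.7 161.7]
```

View pics/w7.png

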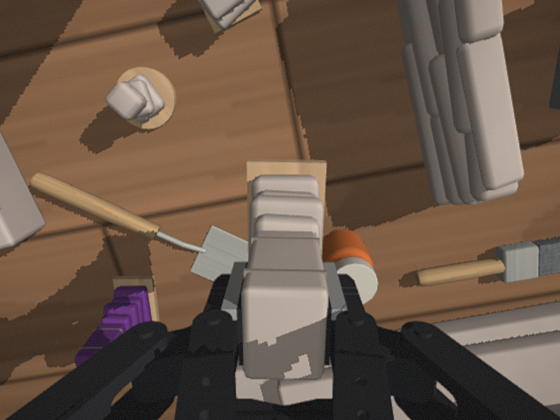

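The wrist view shows the spire held upright, its foot's near edge at (247–327, 161) against a predicted (244–325, 162). That puts it about 1.5 mm off the TCP along tool +y, which I'll account for. That was more pictures than the ten allowed, so from here I'll measure numerically only. Carrying it over the ridge at foot height about 180 mm.

Request:
jog_arm(deltas=[[[0,0,0,0.06,0.13,0,0.1],[0,0,0,0.17,0.36,0,0.1],[0,0,0,0.3,0.62,0,0.1],[0,0,0,0.42,0.86,0,0.1]]])

```text
time: 21.12
position: [562.8, -146.9, 258.1]
eef_rot: [-0.3, -3.125, -0.001]
wrist_force: [0.4, 0.2, -3.3]
grip_width: 27.1
finger_force: 59.0
```

Request:
jog_arm(deltas=[[[0,0,0,0.14,0.29,0,0.1],[0,0,0,0.28,0.58,0,0.1],[0,0,0,0.42,0.86,0,0.1]]])

```text
time: 21.5
position: [537.8, -54.5, 258.3]
eef_rot: [-0.3, -3.125, -0.001]
wrist_force: [0.3, 0.0, -3.5]
grip_width: 27.0
finger_force: 59.0
```

Request:
jog_arm(deltas=[[[0,0,0,0.14,0.29,0,0.1],[0,0,0,0.28,0.58,0,0.1],[0,0,0,0.42,0.86,0,0.1]]])

```text
time: 21.88
position: [512.8, 37.7, 258.4]
eef_rot: [-0.3, -3.125, -0.0]
wrist_force: [0.3, 0.1, -2.6]
grip_width: 27.5
finger_force: 59.0
```

Request:
jog_arm(deltas=[[[0,0,-0.01,0.13,0.28,0,0.1],[0,0,-0.02,0.26,0.53,0,0.1],[0,0,-0.037,0.36,0.74,0,0.1],[0,0,-0.037,0.42,0.86,0,0.1],[0,0,-0.037,0.42,0.86,0,0.1],[0,0,-0.037,0.42,0.86,0,0.1]]])

```text
time: 22.62
position: [489.7, 127.9, 259.1]
eef_rot: [-0.257, -3.131, 0.001]
wrist_force: [1.1, -0.6, -3.0]
grip_width: 27.5
finger_force: 59.3
```

```bash
python3 - <<'E'
from h import *
show();seq([(489.1,130.8,180,80.7)])
E
```

```text
t 22.62 p [489.7 127.9 259.1] yawY 80.6 tz [-0.    -0.001 -1.   ] q [ 0.26  0.24  0.08  1.41 -0.    0.42] F [ 1.1 -0.6 -3. ] w 27.5 ff 59.306405782699585
(489.1, 130.8, 180, 80.7) [-0.001, 0.0, -0.002, 0.01, 0.028, 0.791]
```

Request:
jog_arm(deltas=[[[0,0,0,0.01,0.03,0.15,0.1],[0,0,0,0.01,0.03,0.4,0.1],[0,0,0,0.01,0.03,0.65,0.1],[0,0,0,0.01,0.03,0.79,0.1],[0,0,0,0.01,0.03,0.79,0.1],[0,0,0,0.01,0.03,0.79,0.1]]])

```text
time: 23.38
position: [489.9, 131.6, 181.0]
eef_rot: [0.256, 3.13, 0.001]
wrist_force: [0.2, -0.1, -4.0]
grip_width: 27.1
finger_force: 59.0
```

```bash
python3 - <<'E'
from h import *
import pickle
show()
c=eyes.get_calibration('wrist');im=eyes.grab_frame('wrist');t=eyes.grab_frame('top');sd=eyes.grab_frame('side')
pickle.dump((im,c,t,sd),open('w8.pkl','wb'));save(im,'w8.png')
p=monitor.sense()['position'];dz=p[2]-80.2
v=(p[0]-.4,p[1]+1.5,np.radians(-9.3))
print('foot',[proj(c,P).round(1).tolist() for P in place([[-35,-23,8+dz],[-35,23,8+dz],[-35,-23,dz],[-35,23,dz]],*v)])
v=(488.7,132.3,np.radians(-9.3))
print('pad',[proj(c,P).round(1).tolist() for P in place([[-35,-23,66],[-35,23,66],[-35,-23,41],[-35,23,41]],*v)])
h=cv2.cvtColor(im,cv2.COLOR_RGB2HSV).astype(int)
wood=((h[...,1]>65)&(h[...,0]<30)).astype(int)
for y in range(96,176,4):
    k=np.where(np.diff(wood[y,180:380]))[0]+181;print(y,k.tolist(),h[y,285])
E
```

```text
t 23.38 p [489.9 131.6 181. ] yawY 80.6 tz [ 0.001  0.    -1.   ] q [ 0.26  0.28 -0.07  1.21  0.    0.43] F [ 0.2 -0.1 -4. ] w 27.1 ff 59.04085457324982
foot [[247.2, 161.9], [327.2, 161.8], [248.4, 159.1], [325.7, 159.1]]
pad [[251.4, 147.9], [318.7, 147.8], [254.1, 142.2], [315.8, 142.2]]
96 [] [ 24  12 106]
100 [] [ 18  12 109]
104 [181] [ 26  12 175]
108 [181] [ 20   9 176]
112 [181] [ 27  13 174]
116 [182] [ 30   9 179]
120 [182] [ 23  13 174]
124 [182] [ 23  12 173]
128 [182] [ 26  12 172]
132 [183] [ 21  10 175]
136 [183] [ 26  12 177]
140 [184] [ 30  10 178]
144 [184, 254, 315] [ 16  95 118]
148 [184, 252, 317] [ 15  94 174]
152 [185, 251, 318] [ 16  92 182]
156 [185, 251, 318] [ 16  95 180]
160 [185, 248, 317] [15 89 92]
164 [186, 247, 326] [ 16  93 110]
168 [186, 247, 326] [ 17  93 113]
172 [187, 247, 326] [ 17  90 110]
```

```bash
python3 - <<'E'
from h import *
import pickle
im,c,t,sd=pickle.load(open('w8.pkl','rb'))
h=cv2.cvtColor(im,cv2.COLOR_RGB2HSV).astype(int)
for x in (256,268,285,300,314): print(x,'V138-166',h[138:167,x,2].tolist())
g=cv2.cvtColor(im,cv2.COLOR_RGB2GRAY).astype(float)
# side edges of plinth top (rows 150-157) and foot (163-175): subpixel columns
def sub(y,x0,x1):
    d=np.abs(np.diff(cv2.cvtColor(im,cv2.COLOR_RGB2HSV)[y,x0:x1,1].astype(float)));return x0+.5+(d*np.arange(len(d))).sum()/d.sum()
for y in list(range(149,158,2))+list(range(163,176,3)): print(y,round(sub(y,241,258),1),round(sub(y,311,333),1))
E
```

```text
256 V138-166 [107, 108, 107, 110, 104, 89, 79, 80, 79, 79, 96, 107, 107, 107, 106, 106, 106, 108, 105, 108, 104, 88, 79, 89, 103, 109, 110, 107, 109]
268 V138-166 [174, 176, 180, 180, 170, 140, 124, 117, 93, 73, 93, 104, 106, 104, 104, 102, 103, 106, 107, 143, 171, 131, 81, 85, 104, 112, 111, 109, 111]
285 V138-166 [176, 176, 178, 181, 162, 133, 118, 119, 119, 124, 174, 189, 182, 182, 182, 181, 181, 183, 180, 185, 185, 146, 92, 79, 99, 112, 110, 109, 111]
300 V138-166 [176, 177, 178, 179, 158, 136, 126, 126, 125, 119, 165, 180, 173, 170, 173, 170, 172, 172, 173, 171, 176, 150, 97, 73, 88, 103, 105, 103, 104]
314 V138-166 [176, 176, 178, 178, 168, 142, 124, 118, 119, 121, 162, 176, 174, 173, 173, 172, 172, 174, 172, 174, 176, 165, 115, 78, 89, 103, 110, 110, 108]
149 250.2 317.8
151 250.3 318.4
153 249.9 318.6
155 250.2 317.9
157 250.2 318.8
163 246.9 324.0
166 247.4 325.0
169 247.9 322.6
172 246.9 323.6
175 248.1 321.7
```

The foot and plinth edges agree with the model to under 0.5 px; the remaining offset is about 0.8 mm in x and y and 0.5° in yaw. I'll correct that and lower to about 10 mm clearance.

```bash
python3 - <<'E'
from h import *
show();seq([(489.1,130.8,157,81.1)])
E
```

```text
t 23.52 p [490.  131.7 181.4] yawY 80.6 tz [ 0.002  0.001 -1.   ] q [ 0.26  0.28 -0.07  1.21 -0.    0.43] F [-0.1  0.5 -3.3] w 27.3 ff 59.049668312072754
(489.1, 130.8, 157, 81.1) [0.001, 0.003, -0.01, 0.008, -0.01, 0.244]
```

Request:
jog_arm(deltas=[[[0,0,-0.01,0.008,-0.01,0.05,0.1],[0,0,-0.01,0.008,-0.01,0.12,0.1],[0,0,-0.01,0.008,-0.01,0.18,0.1],[0,0,-0.01,0.008,-0.01,0.22,0.1],[0,0,-0.01,0.008,-0.01,0.24,0.1],[0,0,-0.01,0.008,-0.01,0.24,0.1],[0,0,-0.01,0.008,-0.01,0.24,0.1],[0,0,-0.01,0.008,-0.01,0.24,0.1]]])

```text
time: 24.52
position: [488.5, 130.7, 156.5]
eef_rot: [0.244, 3.132, 0.0]
wrist_force: [0.5, -0.1, -3.2]
grip_width: 27.3
finger_force: 59.2
```

```bash
python3 - <<'E'
from h import *
import pickle
ps=[]
for i in range(4):
    ps.append(monitor.sense()['position']);c=eyes.get_calibration('wrist');im=eyes.grab_frame('wrist')
ps=np.array(ps);print(ps.round(1).tolist());show()
p=ps.mean(0);dz=p[2]-80.2
sd=eyes.grab_frame('side');cs=eyes.get_calibration('side');t=eyes.grab_frame('top');pickle.dump((im,c,sd,cs,t),open('w9.pkl','wb'));save(sd,'s9.png');save(im,'w9.png');save(t,'t9.png')
v=(p[0]-.4,p[1]+1.5,np.radians(-9.2));print(v)
print('foot',[proj(c,P).round(1).tolist() for P in place([[-35,-23,8+dz],[-35,23,8+dz],[-35,-23,dz],[-35,23,dz]],*v)])
v2=(488.7,132.3,np.radians(-9.3))
print('pad',[proj(c,P).round(1).tolist() for P in place([[-35,-23,66],[-35,23,66],[-35,-23,41],[-35,23,41]],*v2)])
h=cv2.cvtColor(im,cv2.COLOR_RGB2HSV).astype(int)
wood=((h[...,1]>65)&(h[...,0]<30)).astype(int)
print([(y,(np.where(np.diff(wood[y,215:380]))[0]+216).tolist()) for y in range(140,172,3)])
for x in (252,268,285,300,316): print(x,'V134-166',h[134:167,x,2].tolist())
# side view: height gap
corn=place([[-35,23,dz],[35,23,dz],[35,23,8+dz],[35,-23,dz]],*v);cp=place([[-35,23,66],[35,23,66],[35,-23,66]],*v2)
print('side foot',[proj(cs,P).round(1).tolist() for P in corn],'pad',[proj(cs,P).round(1).tolist() for P in cp])
m=((proj(cs,corn[0])+proj(cs,corn[1]))/2).astype(int);hs=cv2.cvtColor(sd,cv2.COLOR_RGB2HSV)
for dx in (-5,0,5): print(m+[dx,0],hs[m[1]-14:m[1]+22,m[0]+dx].tolist())
E
```

```text
[[488.5, 130.7, 156.5], [488.4, 130.7, 156.5], [488.4, 130.7, 156.5], [488.4, 130.7, 156.4]]
t 24.73 p [488.4 130.7 156.4] yawY 81.1 tz [ 0.  0. -1.] q [ 0.26  0.3  -0.12  1.15 -0.    0.42] F [-0.5  0.3 -3.3] w 27.5 ff 59.20632183551788
(np.float64(488.0171592747281), np.float64(132.20090211483824), np.float64(-0.16057029118347832))
foot [[247.5, 161.6], [327.4, 162.0], [248.7, 158.8], [325.9, 159.3]]
pad [[250.6, 156.6], [324.5, 157.1], [253.6, 149.7], [320.7, 150.2]]
[(140, []), (143, []), (146, []), (149, []), (152, [253, 320]), (155, [252, 322]), (158, [250, 323]), (161, [247, 325]), (164, [247, 326]), (167, [247, 326]), (170, [247, 326])]
252 V134-166 [107, 108, 108, 108, 108, 106, 109, 109, 111, 107, 108, 109, 107, 107, 111, 109, 108, 104, 96, 89, 86, 80, 78, 97, 101, 101, 111, 105, 103, 105, 107, 108, 106]
268 V134-166 [108, 106, 108, 155, 178, 178, 179, 181, 179, 176, 174, 172, 175, 175, 180, 181, 155, 127, 125, 128, 122, 97, 76, 96, 107, 92, 80, 87, 106, 112, 110, 111, 109]
285 V134-166 [175, 176, 176, 178, 177, 176, 176, 178, 175, 177, 174, 176, 177, 178, 179, 179, 157, 125
[... 1486 characters left out ...]
 93, 223], [22, 22, 220], [60, 2, 222], [40, 3, 223], [70, 3, 222], [45, 2, 221], [90, 1, 221], [75, 2, 221], [45, 2, 221], [60, 1, 221], [60, 3, 224]]
[247 244] [[12, 29, 130], [12, 29, 133], [11, 28, 128], [14, 28, 118], [12, 29, 114], [12, 28, 136], [12, 29, 130], [15, 29, 123], [12, 29, 116], [12, 29, 131], [12, 28, 135], [14, 29, 131], [11, 29, 125], [13, 30, 118], [16, 89, 112], [16, 97, 124], [17, 96, 127], [17, 96, 138], [18, 96, 226], [17, 100, 215], [16, 99, 216], [16, 100, 211], [19, 90, 237], [17, 98, 222], [17, 100, 221], [17, 100, 221], [17, 99, 221], [18, 96, 222], [17, 91, 224], [24, 22, 220], [50, 3, 221], [70, 3, 222], [60, 2, 224], [60, 3, 223], [50, 3, 221], [60, 2, 220]]
```

The measured foot and plinth edges agree with each other to about 0.5 mm and are parallel, the gap is about 10 mm, and the arm is still. Handing in.

```bash
python3 -c "
from h import *
show();print(job.finish_job())"
```

```text
t 24.82 p [488.3 130.7 156.3] yawY 81.1 tz [ 0.  0. -1.] q [ 0.26  0.3  -0.12  1.15  0.    0.42] F [ 0.3 -0.3 -3.8] w 27.6 ff 59.205554723739624
the job is handed in; nothing more can be done
None
```

I handed the job in at 24.8 s: pointer on the white mark when last checked, just after turning the knob, and the white spire held upright about 10 mm above the plinth, foot lined up to about 0.5 mm; I viewed 12 pictures, two over your limit of 10.

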